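# Pack the tasting tray in reverse order

## Task

Move the four small bottles from the white filling rack into the wooden tasting tray in reverse order, one to a pocket: the bottle nearest the rack's black end goes into the tray pocket farthest from the tray's black end, and so on along the row, so that the one farthest from the rack's black end comes next to the tray's black end. Stand every bottle upright on the floor of its pocket; they are glass, so do not tip them over or drop them.

Things in the scene. Friction and masses are not known exactly. Their poses are not given: they have to be found in the camera images.
- bottle_red: loose amber glass bottle with red cap and red label band, upright, 92 mm tall, 60 to 130 g: round body 38 mm in diameter up to 58 mm, then shoulder and cap (27 mm in diameter). Origin: centre of its underside, z up. It starts in the rack pocket beside the tag of its colour, up to 4 mm off-centre
- bottle_yellow: loose amber glass bottle with yellow cap and yellow label band, upright, 92 mm tall, 60 to 130 g: round body 38 mm in diameter up to 58 mm, then shoulder and cap (27 mm in diameter). Origin: centre of its underside, z up. It starts in the rack pocket beside the tag of its colour, up to 4 mm off-centre
- bottle_blue: loose amber glass bottle with blue cap and blue label band, upright, 92 mm tall, 60 to 130 g: round body 38 mm in diameter up to 58 mm, then shoulder and cap (27 mm in diameter). Origin: centre of its underside, z up. It starts in the rack pocket beside the tag of its colour, up to 4 mm off-centre
- bottle_green: loose amber glass bottle with green cap and green label band, upright, 92 mm tall, 60 to 130 g: round body 38 mm in diameter up to 58 mm, then shoulder and cap (27 mm in diameter). Origin: centre of its underside, z up. It starts in the rack pocket beside the tag of its colour, up to 4 mm off-centre
- tag_red: red tag, a plate 44 x 18 x 3 mm fixed on the rack's ledge beside the pocket where the red bottle starts; it stays there. Origin: centre of its underside; axes as the rack's. The pocket's centre is 46 mm from it along -y
- tag_yellow: yellow tag, a plate 44 x 18 x 3 mm fixed on the rack's ledge beside the pocket where the yellow bottle starts; it stays there. Origin: centre of its underside; axes as the rack's. The pocket's centre is 46 mm from it along -y
- tag_blue: blue tag, a plate 44 x 18 x 3 mm fixed on the rack's ledge beside the pocket where the blue bottle starts; it stays there. Origin: centre of its underside; axes as the rack's. The pocket's centre is 46 mm from it along -y
- tag_green: green tag, a plate 44 x 18 x 3 mm fixed on the rack's ledge beside the pocket where the green bottle starts; it stays there. Origin: centre of its underside; axes as the rack's. The pocket's centre is 46 mm from it along -y
- rack: white filling rack, fixed, 262 x 70 mm, plus a ledge (22 mm wide, 12 mm high) with the tags at +y: four 58 mm square pockets in a row along x, centres at x = -96, -32, 32, 96 mm, y = 0; floor 6 mm, wall tops 20 mm above the origin, walls 6 mm thick. Black end block, 28 mm high, at x = -143 mm. Origin: underside, middle of the row. Left or right of the robot's middle, x within 0.3 rad of world x
- tray: wooden tasting tray, fixed, empty, 262 x 70 mm: four 58 mm square pockets in a row along x, centres at x = -96, -32, 32, 96 mm, y = 0; floor 6 mm, wall tops 20 mm above the origin, walls 6 mm thick. Black end block, 28 mm high, at x = -143 mm. Origin: underside, middle of the row. On the other side from the rack, x within 0.3 rad of world x

How it is judged:
By the outcome, as a careful person would: the job done as asked, in the order asked, and still so for the second after the job is handed in, with the robot touching nothing.
It also fails if it takes over 112 s, if anything falls off the work surface, if the arm or the gripper's body presses on something with over 40 N, if the wrist force passes 120 N, or if a joint passes its speed limit or range.

## Robot

A 6-joint arm with a two-finger parallel gripper is mounted at the origin on the work surface. World frame = base frame: x ahead of the robot, y to its left, z up, the work surface at z = 0. Lengths are in m, angles in rad, forces in N, time in s.
With the tool pointing down it reaches from about 0.325 to 1 m from the base axis. Payload 5.1 kg.
Tool frame: the origin (TCP) lies at the very end of the fingers, on their centre line; the grasp point (between the pads) lies 19 mm behind it; y points along the fingers, z is the direction in which the jaws open and shut, and the axes are right-handed (so a half turn about y gives the same grasp; the last joint's range is limited). The gripper opens to 85 mm and grips with 20 to 120 N. Pads are 22 mm wide; open, the fingers measure 114 mm over their backs; the gripper's body (76 mm by 85 mm) begins 54 mm behind the grasp point. The pads swing forward as they close: fully open they stand 13 mm farther back than shut.
Start: joints at [-1.322, 0.124, 1.65, -0, 1.367, -0.083], TCP at [0.212, -0.615, 0.231] pointing down, gripper open.
Joint ranges: [-2.61, 2.61], [-1.02, 2.33], [0.03, 2.71], [-1.35, 4.49], [0.32, 2.68], [-2.91, 2.91]. Speed limits (rad/s): [2.57, 2.57, 3.14, 3.14, 3.14, 3.14].

## Interface

Orientations are given as a unit quaternion [w, x, y, z].
In Python, from rig import bot gives the robot as it stands.
- The arm moves only by the tool step_arm, never from a script. Its argument "motion" is one flat list of numbers, 5 for each row, row after row: the shift along the tool's x, y, z in cm, then the turn about the tool's y in rad, then the closure, from -1 (fully open) to 1 (shut), so that 0 is half open. A call has 1 to 20 rows; each row shifts and turns the commanded pose from where the row before left it, along the tool's axes as they then stand; what a row does not reach is not made up. A row lasts 1/8 s, in which the tool goes at most 62.5 mm and 10.7 degrees, less where a joint would pass 70% of its speed; a pose out of reach is approached as far as the arm can. A call is refused whole if a number of a shift passes 6.25 or a number of a turn 0.188, either way. A call with a gripper value outside its range is refused whole. The fingers move at their own pace and stop on an object; "grip_force" is the grip in N (left out, the last holds). Time passes only in rows, so rows that do not move let the fingers close. It gives the time, the measured TCP pose, the force and the opening at its end, in the units of the state.
- bot.observe(): the state, without advancing time (a new reading comes with each control period).
- bot.capture(name): name is "scene" or "top"; returns a dict with "frame" (480x640x3 uint8, red, green, blue), "range_z" (480x640 float32, m along the optical axis (not along the pixel's ray), 0 where there is no reading), "mtx" (3x3 intrinsics, pixels), "cam_to_world" (4x4, takes a point from camera to world coordinates). Camera axes: x right, y down, z forward; pixel columns grow to the right and rows downward; lengths in m; the calibration is good to about 2 mm. A picture is of the moment at which its call begins.
- bot.close_job(): hands the job in, once; it reports no verdict.
The state is a dict: "time_s": time; "joints": joint angles; "qvel": joint speeds; "effort": joint torques, N m; "ee_pos": TCP position; "eef_rot": TCP orientation; "contact_force": force on the tool from outside, world axes, zero at the start; "ft_torque": the same for the moment, N m; "opening": opening from 0.0 (shut) to 1.0 (fully open).
Only numpy, scipy, OpenCV 4.12 (cv2) and the standard library are available. Lean on these libraries where they do the work, as an engineer would, in place of code of your own. Each camera call takes 0.05 s, during which the arm holds its last target. There are 200 camera calls.

## Working session

There is one attempt and no reset: what is moved stays moved. The work goes in short steps, Python scripts to look and compute and a tool call to move; the robot and the scene stay as the last step left them, time stands still between calls to the robot, and variables do not carry over. Pictures are saved under pics/ and viewed, about 12 in all and at most 16, crops included, and the job is handed in when it is done.

Besides the shell and the picture viewer there is one more tool, called after "Call:" as name(argument=value, ...) on one line, values as JSON. step_arm: Moves the arm, as the interface text tells. Its arguments: {"type":"object","properties":{"motion":{"type":"array","items":{"type":"number"}},"grip_force":{"type":"number"}},"required":["motion"]}

```bash
mkdir -p pics; python3 - <<'E'
from rig import bot
import cv2,numpy as np
for n in("top","scene"):
    c=bot.capture(n); np.savez(f"{n}.npz",**c); cv2.imwrite(f"pics/{n}0.png",c["frame"][...,::-1])
    print(n,c["mtx"].round(1).tolist(),c["cam_to_world"].round(3).tolist())
s=bot.observe(); print({k:np.round(v,3).tolist() for k,v in s.items()})
E
```

```text
top [[497.7, 0.0, 326.6], [0.0, 497.7, 238.3], [0.0, 0.0, 1.0]] [[0.006, -0.994, 0.113, 0.433], [-1.0, -0.008, -0.019, 0.009], [0.02, -0.112, -0.993, 0.836], [0.0, 0.0, 0.0, 1.0]]
scene [[445.4, 0.0, 320.9], [0.0, 445.4, 240.6], [0.0, 0.0, 1.0]] [[-0.865, 0.374, -0.335, 0.776], [0.502, 0.648, -0.573, 0.425], [0.003, -0.664, -0.748, 0.626], [0.0, 0.0, 0.0, 1.0]]
{'time_s': 0.1, 'joints': [-1.322, 0.124, 1.652, 0.0, 1.368, -0.083], 'qvel': [-0.001, -0.003, -0.003, -0.0, -0.0, 0.001], 'effort': [0.0, -42.493, -36.666, -0.0, 0.004, 0.0], 'ee_pos': [0.212, -0.614, 0.23], 'eef_rot': [0.117, -0.117, 0.698, -0.697], 'contact_force': [0.613, 0.517, -0.298], 'ft_torque': [-0.001, -0.005, 0.002], 'opening': 1.001}
```

View pics/top0.png

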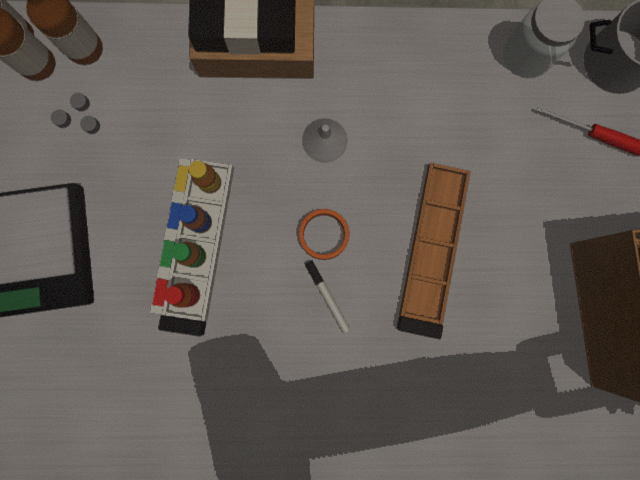

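View pics/scene0.png

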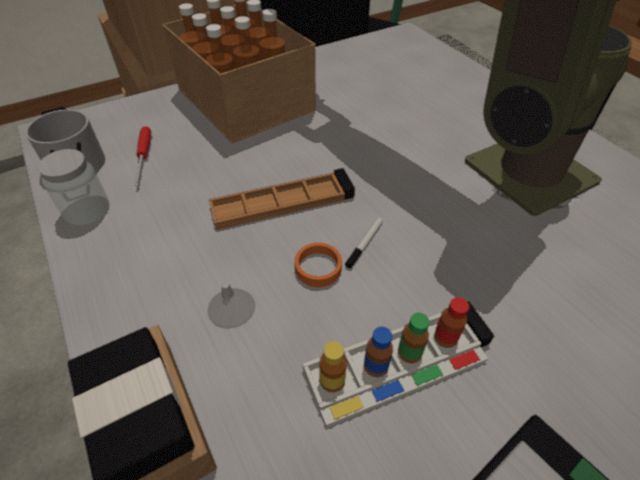

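The top view shows the rack on the left (about x 150-230, y 160-335) with its black end at the bottom. From that end the order is red, green, blue, yellow. The empty tray is at x 398-468, y 163-337, also with its black end at the bottom. Next I'll measure from depth.

```bash
cat > h.py <<'E'
import numpy as np,cv2
def world(c):
    K=c["mtx"];z=c["range_z"];v,u=np.mgrid[:480,:640]
    p=np.stack([(u-K[0,2])/K[0,0]*z,(v-K[1,2])/K[1,1]*z,z],-1)
    T=c["cam_to_world"]; w=p@T[:3,:3].T+T[:3,3]; w[z==0]=np.nan; return w
def masks(rgb):
    h,s,v=cv2.split(cv2.cvtColor(rgb,cv2.COLOR_RGB2HSV)); ok=(s>150)&(v>70)
    return {"red":ok&((h<3)|(h>176)),"yellow":ok&(h>19)&(h<30),"green":ok&(h>50)&(h<75),"blue":ok&(h>100)&(h<125)}
E
python3 - <<'E'
from h import *
for n in("top","scene"):
    c=dict(np.load(n+".npz"));w=world(c);z=w[...,2]
    print(n)
    for k,m in masks(c["frame"]).items():
        cap=m&(z>.085)&(z<.12)&(w[...,0]>.2); tag=m&(z<.03)&(z>.008)&(abs(w[...,1])<.4)
        for nm,q in(("cap",cap),("tag",tag)):
            P=w[q]; 
            if len(P): print(k,nm,len(P),np.median(P,0).round(4),"mid",((P.min(0)+P.max(0))/2).round(4),"ext",np.ptp(P,axis=0).round(3),P[:,2].max().round(4))
    # footprint rectangles of rack / tray from elevated points
    for nm,lo,hi in(("rack",.1,.4),("tray",-.4,-.1)):
        q=(z>.008)&(z<.035)&(w[...,1]>lo)&(w[...,1]<hi)&(w[...,0]>.2)&(w[...,0]<.62)
        q=cv2.morphologyEx(q.astype(np.uint8),cv2.MORPH_OPEN,np.ones((2,2)))
        nn,l,st,_=cv2.connectedComponentsWithStats(q)
        for i in range(1,nn):
            if st[i,4]>300:
                P=w[l==i]; r=cv2.minAreaRect((P[:,:2]*1000).astype(np.float32)); print(nm,st[i],np.round(r[0],1),np.round(r[1],1),round(r[2],2),P[:,2].max().round(4))
    print("table z",np.nanmedian(z[(abs(w[...,0]-.45)<.03)&(abs(w[...,1]+.07)<.02)]))
c=np.load("top.npz")["frame"][...,::-1]
a=cv2.resize(c[150:345,140:245],None,fx=3.05,fy=3.05,interpolation=2);b=cv2.resize(c[150:345,385:490],None,fx=3.05,fy=3.05,interpolation=2)
cv2.imwrite("pics/crop.png",np.hstack([a,b]))
E
```

```text
top
red cap 254 [0.4308 0.2195 0.0972] mid [0.4308 0.2202 0.0949] ext [0.023 0.026 0.013] 0.1011
red tag 269 [0.4354 0.2654 0.0144] mid [0.4354 0.2652 0.0146] ext [0.042 0.021 0.009] 0.0189
yellow cap 248 [0.6193 0.1901 0.0971] mid [0.6199 0.1908 0.093 ] ext [0.026 0.025 0.015] 0.1005
yellow tag 249 [0.6242 0.2371 0.0144] mid [0.6241 0.2101 0.0197] ext [0.044 0.075 0.02 ] 0.0298
green cap 17 [0.4954 0.2166 0.0973] mid [0.4974 0.2127 0.0955] ext [0.018 0.019 0.006] 0.0984
green tag 23 [0.5025 0.2558 0.0146] mid [0.4984 0.255  0.0151] ext [0.038 0.017 0.005] 0.0177
blue cap 231 [0.5525 0.2045 0.0971] mid [0.5519 0.2049 0.0978] ext [0.026 0.026 0.008] 0.102
blue tag 215 [0.5608 0.247  0.0143] mid [0.562  0.2466 0.0146] ext [0.042 0.021 0.006] 0.0178
rack [ 151  182   80  156 3932] [487.6 181.2] [ 88.9 251.7] 60.0 nan
rack [  71  202   24  106 1210] [495.6 387.6] [ 35.6 173.6] 86.69 nan
tray [ 398  184   71  156 2606] [ 484.4 -216.5] [ 68.8 272.7] 62.31 nan
table z -0.0004426615198992456
scene
red cap 305 [0.4352 0.2248 0.0979] mid [0.4328 0.223  0.0929] ext [0.027 0.025 0.015] 0.1007
red tag 354 [0.4389 0.2655 0.0157] mid [0.4145 0.2379 0.0212] ext [0.087 0.08  0.017] 0.0298
yellow cap 291 [0.6234 0.1968 0.098 ] mid [0.6226 0.1949 0.0929] ext [0.024 0.024 0.016] 0.1008
yellow tag 307 [0.6282 0.2379 0.0157] mid [0.6266 0.2223 0.0212] ext [0.04  0.054 0.017] 0.0296
green cap 6 [0.5012 0.2258 0.0962] mid [0.5021 0.2189 0.0932] ext [0.012 0.016 0.009] 0.0978
blue cap 294 [0.5557 0.2101 0.0982] mid [0.5544 0.208  0.0933] ext [0.025 0.024 0.015] 0.1009
blue tag 331 [0.5631 0.2484 0.0156] mid [0.5631 0.2361 0.021 ] ext [0.042 0.046 0.018] 0.0299
rack [ 344  302  151  113 4738] [485.9 225.7] [ 93.8 265.2] 82.94 nan
rack [474 416  62  64 329] [482.8 390.5] [123.1   6.3] 8.63 nan
tray [ 222  169  134   54 2069] [ 487.3 -178. ] [ 92.3 271.5] 83.7 nan
table z 0.0004937535978142282
```

View pics/crop.png

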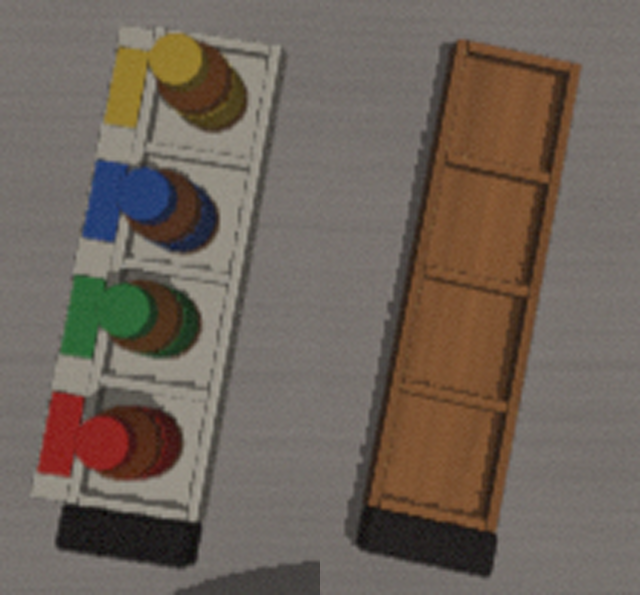

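The crop confirms the order, and in it the tray runs from (458,40)/(580,66) to the black block at (358,545)/(490,577). The tags give a rack yaw of about -0.149, with a span of 191 mm against the 192 mm stated. Next: fit the tray, tighten the green cap and check obstacles along the arm's path.

```bash
cat >> h.py <<'E'
from scipy.spatial.transform import Rotation as R
def axes(s): return R.from_quat(np.roll(s["eef_rot"],-1)).as_matrix()
E
python3 - <<'E'
from h import *
from rig import bot
for n in("top","scene"):
    c=dict(np.load(n+".npz"));w=np.nan_to_num(world(c),nan=-9);z=w[...,2];x,y=w[...,0],w[...,1]
    h,s,v=cv2.split(cv2.cvtColor(c["frame"],cv2.COLOR_RGB2HSV))
    g=(s>100)&(h>48)&(h<80)
    for nm,q in(("cap",g&(z>.094)&(z<.103)&(abs(x-.5)<.06)),("tag",g&(z<.02)&(z>.01)&(abs(x-.5)<.06))):
        P=w[q];print(n,"green",nm,len(P),np.median(P,0).round(4),((P.min(0)+P.max(0))/2).round(4))
    for nm,lo,hi in(("rack",.12,.32),("tray",-.33,-.1)):
        q=((z>.008)&(z<.024)&(y>lo)&(y<hi)&(x>.3)&(x<.72)).astype(np.uint8)
        nn,l,st,_=cv2.connectedComponentsWithStats(q); i=1+st[1:,4].argmax()
        P=w[l==i]; r=cv2.minAreaRect((P[:,:2]*1000).astype(np.float32)); print(nm,st[i],np.round(r[0],1),np.round(r[1],1),round(r[2],2))
    q=(z>.05)&(y<-.33)&(y>-.9)&(x>0)&(x<.8)&(z<.5)
    print("crate",np.percentile(w[q],[1,99],axis=0).round(3).tolist())
    if n=="top":
        K=c["mtx"];T=c["cam_to_world"]
        for uv,h0 in(((458,40),.02),((580,66),.02),((358,545),0.),((490,577),.0),((497,530),.02)):
            u,vv=(uv[0]-320)/3.05+385,uv[1]/3.05+150
            d=T[:3,:3]@[(u-K[0,2])/K[0,0],(vv-K[1,2])/K[1,1],1]; print(uv,(T[:3,3]+d*(h0-T[2,3])/d[2]).round(4))
s=bot.observe();print(axes(s).round(3).tolist())
E
```

```text
top green cap 249 [0.4954 0.212  0.0974] [0.4949 0.2124 0.0973]
top green tag 244 [0.4975 0.2559 0.0145] [0.4985 0.2561 0.0144]
rack [ 150  158   83  178 3816] [513.7 218.7] [ 93.2 285. ] 81.61
tray [ 397  163   74  168 2332] [ 509.4 -185.3] [ 71.2 286.4] 78.38
crate [[0.288, -0.505, 0.051], [0.797, -0.421, 0.17]]
(458, 40) [ 0.654  -0.1807  0.02  ]
(580, 66) [ 0.64   -0.2481  0.02  ]
(358, 545) [ 0.377  -0.1255  0.    ]
(490, 577) [ 0.3602 -0.1975  0.    ]
(497, 530) [ 0.3866 -0.1968  0.02  ]
scene green cap 246 [0.4979 0.2158 0.0983] [0.4969 0.2155 0.098 ]
scene green tag 304 [0.5003 0.2584 0.0155] [0.5    0.258  0.0153]
rack [ 302  322  192  104 5322] [515.2 220.5] [ 93.1 285.2] 81.61
tray [ 208  172  147   55 2117] [ 511.  -183.4] [ 74.6 284.8] 78.19
crate [[0.293, -0.723, 0.053], [0.792, -0.42, 0.216]]
[[-0.945, -0.0, 0.326], [-0.326, 0.002, -0.945], [-0.0, -1.0, -0.002]]
```

Tray including its block measures 286 x 71-75 mm (286 x 70 expected), with yaw -0.204 and centre (0.522, -0.187). Cap heights read 97-98 mm, as expected. Grasps are with the jaws across the row. First I raise the tool clear of the crate, turn it and go above red.

Call:
step_arm(motion=[0, -3, 0, 0.16, -1, 0, -3, 0, 0.16, -1, 0, -3, 0, 0.16, -1, -4, 0, -2, 0, -1, -4, 0, -2, 0, -1, -4, 0, -2, 0, -1, -4, 0, -2, 0, -1, 0.5, 0, -6, 0, -1, 0.5, 0, -6, 0, -1, 0.5, 0, -6, 0, -1, 0.5, 0, -6, 0, -1, 0.5, 0, -6, 0, -1, 0.5, 0, -6, 0, -1, 0.5, 0, -6, 0, -1, 0.5, 0, -6, 0, -1, 0.5, 0, -6, 0, -1, 0.5, 0, -6, 0, -1, 0.5, 0, -6, 0, -1, 0.5, 0, -6, 0, -1, 0.5, 0, -6, 0, -1], grip_force=30)

```text
time_s: 2.6
ee_pos: [0.4322, 0.224, 0.321]
eef_rot: [0.052, -0.052, -0.705, 0.705]
contact_force: [0.2, -0.7, 0.1]
opening: 1.0
```

```bash
cat >> h.py <<'E'
B={"red":(.4318,.2216),"green":(.496,.214),"blue":(.5532,.2065),"yellow":(.6212,.1928)}
P={"red":(.616,-.2063),"green":(.5533,-.1933),"blue":(.4907,-.1803),"yellow":(.428,-.1674)}
def plan(xy,z,yaw,s=None):
    from rig import bot
    s=s or bot.observe();A=axes(s);p=np.array(s["ee_pos"])
    tz=A[:,2];turn=-(-np.pi/2+yaw-np.arctan2(tz[1],tz[0]))
    A2=A@R.from_euler('y',turn).as_matrix()
    print("t",round(s["time_s"],2),"p",p.round(4),"turn",round(turn,3),"shift cm after turn",(A2.T@(np.r_[xy,z]-p)*100).round(2),"open",round(float(s["opening"]),3),"F",np.round(s["contact_force"],1),"tilt",A[:,1].round(3),"j6",round(s["joints"][5],2))
E
python3 -c "
from h import *
plan(B['red'],.034,-.147)"
```

```text
t 2.6 p [0.4322 0.224  0.321 ] turn -0.001 shift cm after turn [ 0.   28.7   0.24] open 1.0 F [ 0.2 -0.7  0.1] tilt [ 0. -0. -1.] j6 2.09
```

Call:
step_arm(motion=[0, 4, 0.24, 0, -1, 0, 4, 0, 0, -1, 0, 4, 0, 0, -1, 0, 4, 0, 0, -1, 0, 4, 0, 0, -1, 0, 2, 0, 0, -1, 0, 2, 0, 0, -1, 0, 2, 0, 0, -1, 0, 1.5, 0, 0, -1, 0, 1.2, 0, 0, -1, 0, 0, 0, 0, -1, 0, 0, 0, 0, -1])

```text
time_s: 4.1
ee_pos: [0.4328, 0.2198, 0.0349]
eef_rot: [-0.052, 0.053, 0.705, -0.705]
contact_force: [-0.5, 0.3, -0.2]
opening: 1.001
```

```bash
python3 -c "
from h import *
from rig import bot
plan(B['red'],.034,-.147)
c=bot.capture('scene');cv2.imwrite('pics/g1.png',cv2.resize(c['frame'][230:450,270:530,::-1],None,fx=2.5,fy=2.5,interpolation=2))"
```

```text
t 4.1 p [0.4328 0.2198 0.0349] turn -0.001 shift cm after turn [ 0.13  0.09 -0.16] open 1.001 F [-0.5  0.3 -0.2] tilt [ 0.001  0.    -1.   ] j6 2.08
```

View pics/g1.png

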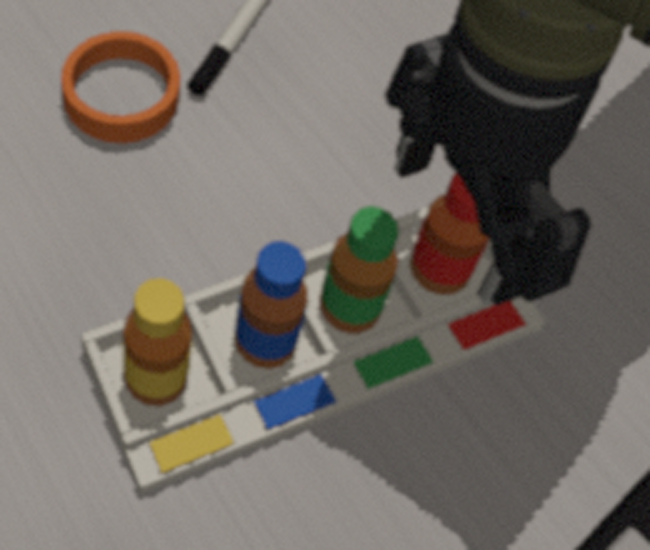

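The fingers straddle the red bottle (around (450,240) in the crop), across the row and clear of green. I'll close the gripper and lift slightly to test.

Call:
step_arm(motion=[0, 0, 0, 0, 0, 0, 0, 0, 0, 0, 0, 0, 0, 0, 0.5, 0, 0, 0, 0, 1, 0, 0, 0, 0, 1, 0, 0, 0, 0, 1, 0, 0, 0, 0, 1, 0, 0, 0, 0, 1, 0, 0, 0, 0, 1, 0, 0, 0, 0, 1, 0, 0, 0, 0, 1, 0, 0, 0, 0, 1, 0, -0.5, 0, 0, 1, 0, -0.5, 0, 0, 1, 0, -1, 0, 0, 1, 0, -1, 0, 0, 1])

```text
time_s: 6.15
ee_pos: [0.4322, 0.2196, 0.0649]
eef_rot: [0.052, -0.052, -0.705, 0.705]
contact_force: [0.8, -0.6, -1.1]
opening: 0.431
```

```bash
python3 -c "
from h import *
from rig import bot
plan(P['red'],.15,-.204)
c=bot.capture('scene');cv2.imwrite('pics/g2.png',cv2.resize(c['frame'][230:450,270:530,::-1],None,fx=2.5,fy=2.5,interpolation=2))"
```

```text
t 6.15 p [0.4322 0.2196 0.0649] turn 0.056 shift cm after turn [-26.62  -8.51  37.98] open 0.431 F [ 0.8 -0.6 -1.1] tilt [-0. -0. -1.] j6 2.08
```

View pics/g2.png

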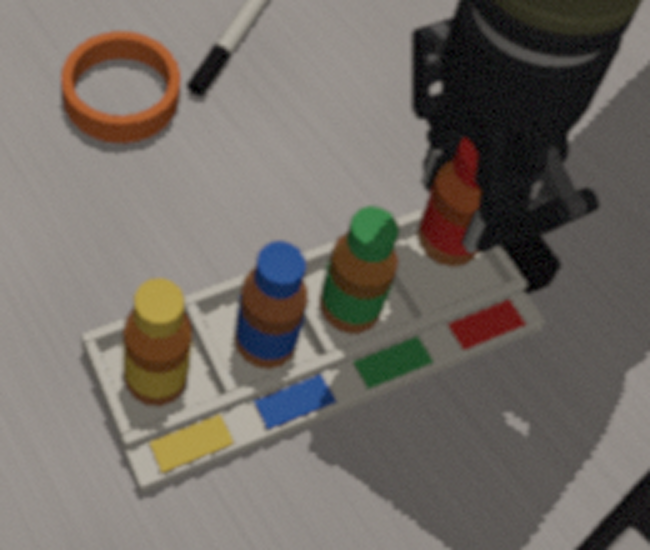

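Red is lifted and held, with its base off the floor and the opening at about 37 mm (38 mm expected). Carrying it to above the far tray pocket.

Call:
step_arm(motion=[0, -1.5, 0, 0.028, 1, 0, -2.5, 0, 0.028, 1, 0, -2.5, 0, 0, 1, 0, -2, 0, 0, 1, -1, 0, 1.5, 0, 1, -1.8, 0, 2.5, 0, 1, -2.1, 0, 3, 0, 1, -2.1, 0, 3, 0, 1, -2.1, 0, 3, 0, 1, -2.1, 0, 3, 0, 1, -2.1, 0, 3, 0, 1, -2.1, 0, 3, 0, 1, -2.1, 0, 3, 0, 1, -2.1, 0, 3, 0, 1, -2.1, 0, 3, 0, 1, -2.1, 0, 3, 0, 1, -1.8, 0, 2.5, 0, 1, -1, 0, 1.5, 0, 1, 0, 0, 0, 0, 1, 0, 0, 0, 0, 1])

```text
time_s: 8.7
ee_pos: [0.6151, -0.2057, 0.1489]
eef_rot: [-0.072, 0.072, 0.704, -0.703]
contact_force: [-0.5, 0.5, -1.2]
opening: 0.436
```

```bash
python3 -c "
from h import *
from rig import bot
plan(P['red'],.035,-.204)
c=bot.capture('scene');cv2.imwrite('pics/p1.png',cv2.resize(c['frame'][40:260,180:440,::-1],None,fx=2.5,fy=2.5,interpolation=2))"
```

```text
t 8.7 p [ 0.6151 -0.2057  0.1489] turn 0.0 shift cm after turn [-0.11 11.39  0.05] open 0.436 F [-0.5  0.5 -1.2] tilt [-0.001  0.001 -1.   ] j6 1.37
```

View pics/p1.png

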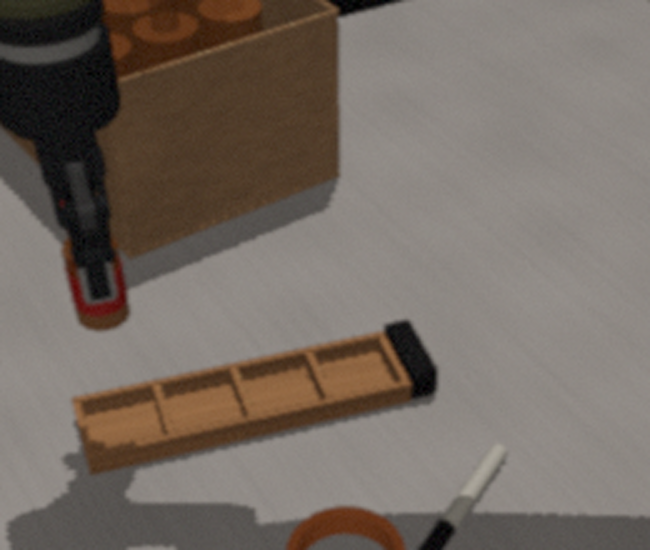

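Red hangs upright above the tray's far pocket, about (100,300) in the crop. Lowering it, slowly near the end.

Call:
step_arm(motion=[0, 2, 0, 0, 1, 0, 2.5, 0, 0, 1, 0, 2.5, 0, 0, 1, 0, 2, 0, 0, 1, 0, 1, 0, 0, 1, 0, 0.5, 0, 0, 1, 0, 0.3, 0, 0, 1, 0, 0.2, 0, 0, 1, 0, 0.2, 0, 0, 1, 0, 0.1, 0, 0, 1, 0, 0, 0, 0, 1, 0, 0, 0, 0, 1])

```text
time_s: 10.25
ee_pos: [0.6158, -0.2065, 0.0364]
eef_rot: [0.072, -0.072, -0.703, 0.703]
contact_force: [-0.0, -0.1, -1.5]
opening: 0.433
```

```bash
python3 -c "
from h import *
from rig import bot
plan(P['red'],.035,-.204)
c=bot.capture('scene');cv2.imwrite('pics/p2.png',cv2.resize(c['frame'][100:260,180:380,::-1],None,fx=3,fy=3,interpolation=2))"
```

```text
t 10.25 p [ 0.6158 -0.2065  0.0364] turn -0.0 shift cm after turn [-0.02  0.14 -0.02] open 0.433 F [-0.  -0.1 -1.5] tilt [ 0. -0. -1.] j6 1.37
```

View pics/p2.png

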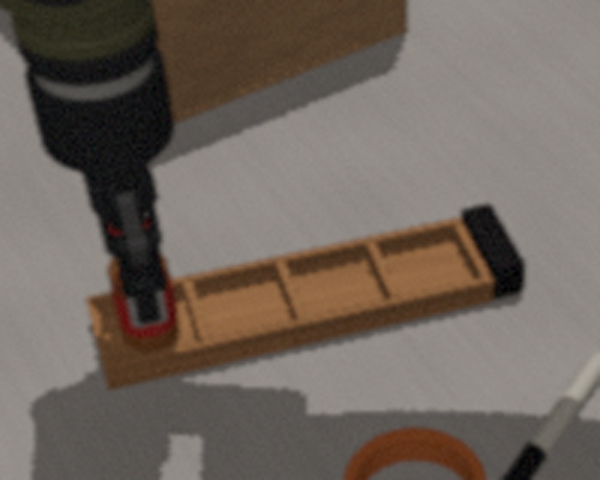

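Red is inside the far pocket (at (148,320)), about 1 mm above the floor. I'll seat it, release slowly and rise.

Call:
step_arm(motion=[0, 0.1, 0, 0, 1, 0, 0.1, 0, 0, 1, 0, 0, 0, 0, 1, 0, 0, 0, 0, 0.3, 0, 0, 0, 0, 0, 0, 0, 0, 0, -0.3, 0, 0, 0, 0, -0.6, 0, 0, 0, 0, -0.8, 0, 0, 0, 0, -1, 0, 0, 0, 0, -1, 0, 0, 0, 0, -1, 0, -1, 0, 0, -1, 0, -2, 0, 0, -1, 0, -3, 0, 0, -1, 0, -4, 0, 0, -1, 0, -4, 0, 0, -1])

```text
time_s: 12.3
ee_pos: [0.616, -0.2065, 0.1775]
eef_rot: [0.071, -0.073, -0.703, 0.704]
contact_force: [-0.3, -0.4, -0.2]
opening: 0.998
```

```bash
python3 -c "
from h import *
from rig import bot
plan(B['green'],.175,-.147)
w=None
c=bot.capture('scene');w=np.nan_to_num(world(c),nan=-9);q=masks(c['frame'])['red']&(w[...,2]>.085)&(w[...,2]<.12)&(w[...,1]<0)
print(q.sum(),np.median(w[q],0),((w[q].max(0)+w[q].min(0))/2))"
```

```text
t 12.3 p [ 0.616  -0.2065  0.1775] turn -0.057 shift cm after turn [ 18.03   0.2  -39.84] open 0.998 F [-0.3 -0.4 -0.2] tilt [ 0.002 -0.001 -1.   ] j6 1.37
152 [ 0.61617239 -0.19892577  0.09755688] [ 0.61561806 -0.20521826  0.0930302 ]
```

Red stands upright at its pocket centre, with the cap top at 0.098. Now green.

Call:
step_arm(motion=[0, 0, 0, -0.028, -1, 0, 0, 0, -0.028, -1, 1.4, 0, -3, 0, -1, 1.4, 0, -3, 0, -1, 1.4, 0, -3, 0, -1, 1.4, 0, -3, 0, -1, 1.4, 0, -3, 0, -1, 1.4, 0, -3, 0, -1, 1.4, 0, -3, 0, -1, 1.4, 0, -3, 0, -1, 1.4, 0, -3, 0, -1, 1.4, 0, -3, 0, -1, 1.4, 0, -3, 0, -1, 1.4, 0, -3, 0, -1, 1.2, 0, -3, 0, -1, 0, 0, -0.8, 0, -1, 0, 0, 0, 0, -1, 0, 0, 0, 0, -1])

```text
time_s: 14.6
ee_pos: [0.4965, 0.2129, 0.1738]
eef_rot: [0.053, -0.052, -0.705, 0.705]
contact_force: [-0.2, 0.4, 0.9]
opening: 1.005
```

```bash
python3 -c "
from h import *
plan(B['green'],.035,-.147)"
```

```text
t 14.6 p [0.4965 0.2129 0.1738] turn -0.002 shift cm after turn [ 0.06 13.88 -0.11] open 1.005 F [-0.2  0.4  0.9] tilt [-0.001 -0.001 -1.   ] j6 2.03
```

Descend, close, and lift 3 cm.

Call:
step_arm(motion=[0, 3, -0.1, 0, -1, 0, 3, 0, 0, -1, 0, 3, 0, 0, -1, 0, 2, 0, 0, -1, 0, 1.5, 0, 0, -1, 0, 1, 0, 0, -1, 0, 0.4, 0, 0, -1, 0, 0, 0, 0, 0, 0, 0, 0, 0, 0.3, 0, 0, 0, 0, 0.6, 0, 0, 0, 0, 1, 0, 0, 0, 0, 1, 0, 0, 0, 0, 1, 0, 0, 0, 0, 1, 0, 0, 0, 0, 1, 0, 0, 0, 0, 1, 0, 0, 0, 0, 1, 0, -0.5, 0, 0, 1, 0, -1, 0, 0, 1, 0, -1.5, 0, 0, 1])

```text
time_s: 17.1
ee_pos: [0.496, 0.2146, 0.0654]
eef_rot: [0.053, -0.052, -0.705, 0.705]
contact_force: [0.6, 0.4, -0.2]
opening: 0.436
```

```bash
python3 -c "
from h import *
plan(P['green'],.15,-.204)"
```

```text
t 17.1 p [0.496  0.2146 0.0654] turn 0.056 shift cm after turn [-13.87  -8.45  38.79] open 0.436 F [ 0.6  0.4 -0.2] tilt [-0.002 -0.    -1.   ] j6 2.03
```

Call:
step_arm(motion=[0, -1.5, 0, 0.028, 1, 0, -2.5, 0, 0.028, 1, 0, -2.5, 0, 0, 1, 0, -2, 0, 0, 1, -0.5, 0, 1.6, 0, 1, -1, 0, 2.8, 0, 1, -1.1, 0, 3, 0, 1, -1.1, 0, 3, 0, 1, -1.1, 0, 3, 0, 1, -1.1, 0, 3, 0, 1, -1.1, 0, 3, 0, 1, -1.1, 0, 3, 0, 1, -1.1, 0, 3, 0, 1, -1.1, 0, 3, 0, 1, -1.1, 0, 3, 0, 1, -1.1, 0, 3, 0, 1, -0.9, 0, 2.8, 0, 1, -0.5, 0, 1.6, 0, 1, 0, 0, 0, 0, 1, 0, 0, 0, 0, 1])

```text
time_s: 19.6
ee_pos: [0.5536, -0.1927, 0.1499]
eef_rot: [-0.072, 0.072, 0.704, -0.703]
contact_force: [-0.3, 0.1, -0.8]
opening: 0.437
```

```bash
python3 -c "
from h import *
from rig import bot
plan(P['green'],.0355,-.204)
c=bot.capture('scene');cv2.imwrite('pics/p3.png',cv2.resize(c['frame'][80:260,180:400,::-1],None,fx=2.8,fy=2.8,interpolation=2))"
```

```text
t 19.6 p [ 0.5536 -0.1927  0.1499] turn 0.0 shift cm after turn [1.000e-02 1.144e+01 7.000e-02] open 0.437 F [-0.3  0.1 -0.8] tilt [-0.001  0.001 -1.   ] j6 1.35
```

View pics/p3.png

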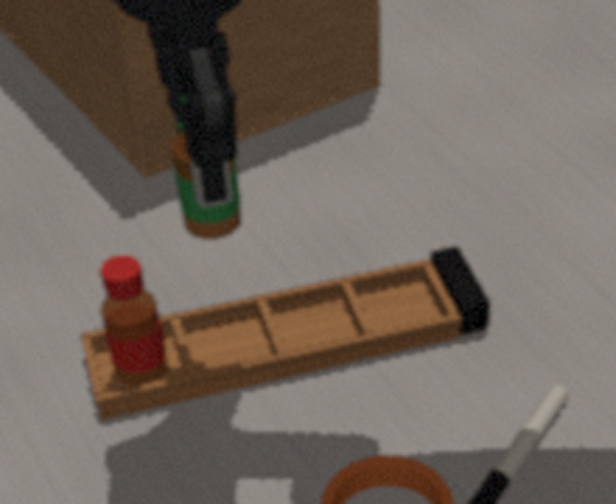

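Red stands upright in the far pocket (133,330) and green is held above the next one (210,200). Lower and release.

Call:
step_arm(motion=[0, 2, 0, 0, 1, 0, 2.5, 0, 0, 1, 0, 2.5, 0, 0, 1, 0, 2, 0, 0, 1, 0, 1, 0, 0, 1, 0, 0.5, 0, 0, 1, 0, 0.3, 0, 0, 1, 0, 0.2, 0, 0, 1, 0, 0.2, 0, 0, 1, 0, 0.1, 0, 0, 1, 0, 0.1, 0, 0, 1, 0, 0.05, 0, 0, 1, 0, 0, 0, 0, 1, 0, 0, 0, 0, 0.3, 0, 0, 0, 0, 0, 0, 0, 0, 0, -0.3, 0, 0, 0, 0, -0.6, 0, 0, 0, 0, -0.9, 0, 0, 0, 0, -1, 0, 0, 0, 0, -1])

```text
time_s: 22.15
ee_pos: [0.554, -0.1934, 0.0358]
eef_rot: [-0.072, 0.072, 0.703, -0.703]
contact_force: [0.0, -0.1, 0.4]
opening: 0.998
```

Call:
step_arm(motion=[0, 0, 0, 0, -1, 0, -1, 0, 0, -1, 0, -2, 0, 0, -1, 0, -3, 0, 0, -1, 0, -4, 0, 0, -1, 0, -4, 0, 0, -1, 0, 0, 0, 0, -1])

```text
time_s: 23.02
ee_pos: [0.5569, -0.1946, 0.1828]
eef_rot: [0.068, -0.076, -0.702, 0.705]
contact_force: [0.2, 0.4, -0.9]
opening: 1.004
```

```bash
python3 -c "
from h import *
plan(B['blue'],.175,-.147)"
```

```text
t 23.02 p [ 0.5569 -0.1946  0.1828] turn -0.057 shift cm after turn [  6.25   0.6  -39.62] open 1.004 F [ 0.2  0.4 -0.9] tilt [ 0.01  -0.005 -1.   ] j6 1.35
```

Call:
step_arm(motion=[0, 0, 0, -0.028, -1, 0, 0, 0, -0.028, -1, 0.5, 0, -3, 0, -1, 0.5, 0, -3, 0, -1, 0.5, 0, -3, 0, -1, 0.5, 0, -3, 0, -1, 0.5, 0, -3, 0, -1, 0.5, 0, -3, 0, -1, 0.5, 0, -3, 0, -1, 0.5, 0, -3, 0, -1, 0.5, 0, -3, 0, -1, 0.5, 0, -3, 0, -1, 0.5, 0, -3, 0, -1, 0.5, 0, -3, 0, -1, 0, 0, -3, 0, -1, 0, 0, -0.7, 0, -1, 0, 0, 0, 0, -1, 0, 0, 0, 0, -1])

```text
time_s: 25.28
ee_pos: [0.5531, 0.2073, 0.1754]
eef_rot: [0.053, -0.052, -0.705, 0.705]
contact_force: [0.3, 0.3, 0.0]
opening: 0.996
```

```bash
python3 -c "
from h import *
from rig import bot
plan(B['blue'],.035,-.147)
c=bot.capture('scene');w=np.nan_to_num(world(c),nan=-9)
h,s,v=cv2.split(cv2.cvtColor(c['frame'],cv2.COLOR_RGB2HSV))
q=(s>100)&(h>48)&(h<80)&(w[...,2]>.085)&(w[...,2]<.12)&(w[...,1]<0)
print(q.sum(),np.median(w[q],0),((w[q].max(0)+w[q].min(0))/2))"
```

```text
t 25.27 p [0.5531 0.2073 0.1754] turn -0.002 shift cm after turn [-0.03 14.04  0.06] open 0.996 F [0.3 0.3 0. ] tilt [-0.001 -0.001 -1.   ] j6 1.99
144 [ 0.5554914  -0.18699113  0.09738731] [ 0.55436708 -0.1915913   0.09268504]
```

Green is upright and centred. Grasp blue.

Call:
step_arm(motion=[0, 3, 0, 0, -1, 0, 3, 0, 0, -1, 0, 3, 0, 0, -1, 0, 2, 0, 0, -1, 0, 1.5, 0, 0, -1, 0, 1, 0, 0, -1, 0, 0.5, 0, 0, -1, 0, 0, 0, 0, 0, 0, 0, 0, 0, 0.3, 0, 0, 0, 0, 0.6, 0, 0, 0, 0, 1, 0, 0, 0, 0, 1, 0, 0, 0, 0, 1, 0, 0, 0, 0, 1, 0, 0, 0, 0, 1, 0, 0, 0, 0, 1, 0, 0, 0, 0, 1, 0, -0.5, 0, 0, 1, 0, -1, 0, 0, 1, 0, -1.5, 0, 0, 1])

```text
time_s: 27.82
ee_pos: [0.5526, 0.208, 0.0658]
eef_rot: [0.053, -0.052, -0.705, 0.705]
contact_force: [0.0, 0.2, -1.0]
opening: 0.431
```

```bash
python3 -c "
from h import *
plan(P['blue'],.15,-.204)"
```

```text
t 27.82 p [0.5526 0.208  0.0658] turn 0.056 shift cm after turn [-1.79 -8.4  39.29] open 0.431 F [ 0.   0.2 -1. ] tilt [-0.002 -0.    -1.   ] j6 1.99
```

Call:
step_arm(motion=[0, -1.5, 0, 0.028, 1, 0, -2.5, 0, 0.028, 1, 0, -2.5, 0, 0, 1, 0, -2, 0, 0, 1, 0, 0, 1.8, 0, 1, 0, 0, 2.85, 0, 1, -0.2, 0, 3, 0, 1, -0.2, 0, 3, 0, 1, -0.2, 0, 3, 0, 1, -0.2, 0, 3, 0, 1, -0.2, 0, 3, 0, 1, -0.2, 0, 3, 0, 1, -0.2, 0, 3, 0, 1, -0.2, 0, 3, 0, 1, -0.2, 0, 3, 0, 1, 0, 0, 3, 0, 1, 0, 0, 2.85, 0, 1, 0, 0, 1.8, 0, 1, 0, 0, 0, 0, 1, 0, 0, 0, 0, 1])

```text
time_s: 30.32
ee_pos: [0.491, -0.1798, 0.1505]
eef_rot: [-0.072, 0.072, 0.704, -0.703]
contact_force: [-0.2, -0.6, -1.4]
opening: 0.433
```

```bash
python3 -c "
from h import *
from rig import bot
plan(P['blue'],.0355,-.204)
c=bot.capture('scene');cv2.imwrite('pics/p4.png',cv2.resize(c['frame'][80:260,180:400,::-1],None,fx=2.8,fy=2.8,interpolation=2))"
```

```text
t 30.32 p [ 0.491  -0.1798  0.1505] turn -0.0 shift cm after turn [1.00e-02 1.15e+01 6.00e-02] open 0.433 F [-0.2 -0.6 -1.4] tilt [-0.001  0.001 -1.   ] j6 1.32
```

View pics/p4.png

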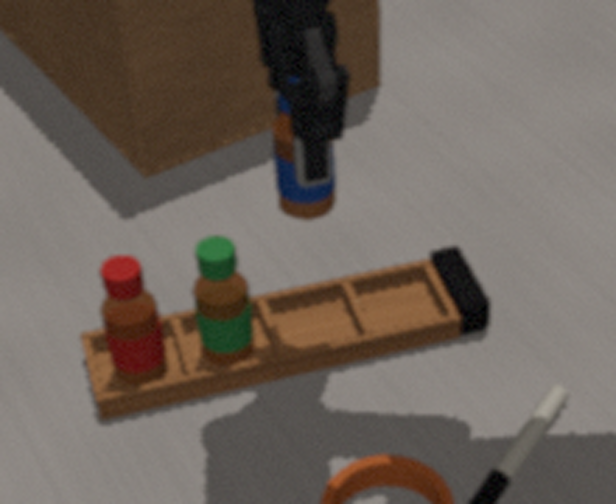

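Red and green are upright in their pockets, and blue (305,160) is held over the third. Lower, release, rise.

Call:
step_arm(motion=[0, 2, 0, 0, 1, 0, 2.5, 0, 0, 1, 0, 2.5, 0, 0, 1, 0, 2, 0, 0, 1, 0, 1, 0, 0, 1, 0, 0.5, 0, 0, 1, 0, 0.3, 0, 0, 1, 0, 0.2, 0, 0, 1, 0, 0.2, 0, 0, 1, 0, 0.1, 0, 0, 1, 0, 0.1, 0, 0, 1, 0, 0.05, 0, 0, 1, 0, 0, 0, 0, 1, 0, 0, 0, 0, 0.3, 0, 0, 0, 0, 0, 0, 0, 0, 0, -0.3, 0, 0, 0, 0, -0.6, 0, 0, 0, 0, -0.9, 0, 0, 0, 0, -1, 0, 0, 0, 0, -1])

```text
time_s: 32.88
ee_pos: [0.4913, -0.1803, 0.0363]
eef_rot: [0.072, -0.072, -0.703, 0.703]
contact_force: [0.2, 0.2, -0.7]
opening: 1.003
```

Call:
step_arm(motion=[0, 0, 0, 0, -1, 0, -1, 0, 0, -1, 0, -2, 0, 0, -1, 0, -3, 0, 0, -1, 0, -4, 0, 0, -1, 0, -3, 0, 0, -1, 0, -1, 0, 0, -1, 0, 0, 0, 0, -1, 0, 0, 0, 0, -1])

```text
time_s: 34.0
ee_pos: [0.4903, -0.1799, 0.1746]
eef_rot: [-0.073, 0.071, 0.704, -0.703]
contact_force: [0.3, -0.5, 0.6]
opening: 1.0
```

```bash
python3 -c "
from h import *
plan(B['yellow'],.175,-.147)"
```

```text
t 34.0 p [ 0.4903 -0.1799  0.1746] turn -0.057 shift cm after turn [-7.490e+00 -3.000e-02 -3.878e+01] open 1.0 F [ 0.3 -0.5  0.6] tilt [-0.003  0.001 -1.   ] j6 1.32
```

Call:
step_arm(motion=[0, 0, 0, -0.028, -1, 0, 0, 0, -0.028, -1, -0.6, 0, -3, 0, -1, -0.6, 0, -3, 0, -1, -0.6, 0, -3, 0, -1, -0.6, 0, -3, 0, -1, -0.6, 0, -3, 0, -1, -0.6, 0, -3, 0, -1, -0.6, 0, -3, 0, -1, -0.6, 0, -3, 0, -1, -0.6, 0, -3, 0, -1, -0.6, 0, -3, 0, -1, -0.6, 0, -3, 0, -1, -0.6, 0, -3, 0, -1, -0.3, 0, -2, 0, -1, 0, 0, -0.8, 0, -1, 0, 0, 0, 0, -1, 0, 0, 0, 0, -1])

```text
time_s: 36.25
ee_pos: [0.6225, 0.1916, 0.1763]
eef_rot: [0.053, -0.052, -0.705, 0.705]
contact_force: [-0.6, -0.3, 0.4]
opening: 1.0
```

```bash
python3 -c "
from h import *
plan(B['yellow'],.035,-.147)"
```

```text
t 36.25 p [0.6225 0.1916 0.1763] turn -0.002 shift cm after turn [ 0.15 14.13 -0.11] open 1.0 F [-0.6 -0.3  0.4] tilt [-0. -0. -1.] j6 1.94
```

Call:
step_arm(motion=[0.1, 3, -0.1, 0, -1, 0, 3, 0, 0, -1, 0, 3, 0, 0, -1, 0, 2, 0, 0, -1, 0, 1.5, 0, 0, -1, 0, 1, 0, 0, -1, 0, 0.6, 0, 0, -1, 0, 0, 0, 0, 0, 0, 0, 0, 0, 0.3, 0, 0, 0, 0, 0.6, 0, 0, 0, 0, 1, 0, 0, 0, 0, 1, 0, 0, 0, 0, 1, 0, 0, 0, 0, 1, 0, 0, 0, 0, 1, 0, 0, 0, 0, 1, 0, 0, 0, 0, 1, 0, -0.5, 0, 0, 1, 0, -1, 0, 0, 1, 0, -1.5, 0, 0, 1])

```text
time_s: 38.75
ee_pos: [0.6211, 0.1933, 0.0652]
eef_rot: [0.053, -0.052, -0.705, 0.705]
contact_force: [-0.0, -0.2, -0.5]
opening: 0.434
```

```bash
python3 -c "
from h import *
plan(P['yellow'],.15,-.204)"
```

```text
t 38.75 p [0.6211 0.1933 0.0652] turn 0.056 shift cm after turn [11.62 -8.43 39.24] open 0.434 F [-0.  -0.2 -0.5] tilt [-0.002 -0.    -1.   ] j6 1.94
```

Call:
step_arm(motion=[0, -1.5, 0, 0.028, 1, 0, -2.5, 0, 0.028, 1, 0, -2.5, 0, 0, 1, 0, -2, 0, 0, 1, 0.4, 0, 1.8, 0, 1, 0.9, 0, 2.8, 0, 1, 0.9, 0, 3, 0, 1, 0.9, 0, 3, 0, 1, 0.9, 0, 3, 0, 1, 0.9, 0, 3, 0, 1, 0.9, 0, 3, 0, 1, 0.9, 0, 3, 0, 1, 0.9, 0, 3, 0, 1, 0.9, 0, 3, 0, 1, 0.9, 0, 3, 0, 1, 0.9, 0, 3, 0, 1, 0.9, 0, 2.8, 0, 1, 0.4, 0, 1.8, 0, 1, 0, 0, 0, 0, 1, 0, 0, 0, 0, 1])

```text
time_s: 41.25
ee_pos: [0.4281, -0.1665, 0.1496]
eef_rot: [-0.073, 0.072, 0.704, -0.703]
contact_force: [1.2, 0.2, -0.7]
opening: 0.436
```

```bash
python3 -c "
from h import *
from rig import bot
plan(P['yellow'],.0355,-.204)
c=bot.capture('scene');cv2.imwrite('pics/p5.png',cv2.resize(c['frame'][80:260,180:400,::-1],None,fx=2.8,fy=2.8,interpolation=2))"
```

```text
t 41.25 p [ 0.4281 -0.1665  0.1496] turn -0.001 shift cm after turn [-0.02 11.41  0.1 ] open 0.436 F [ 1.2  0.2 -0.7] tilt [-0.001  0.001 -1.   ] j6 1.29
```

View pics/p5.png

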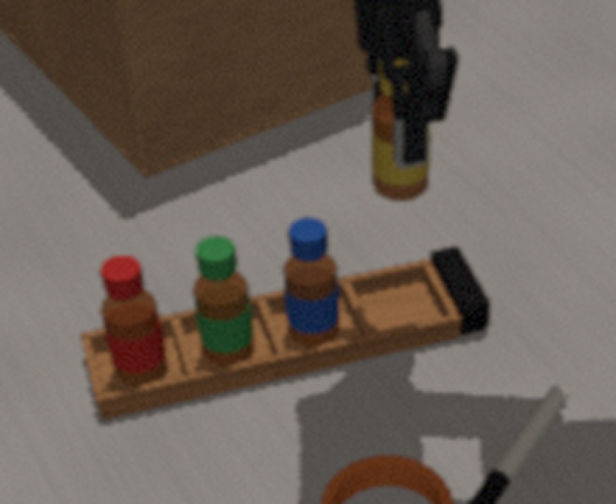

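The first three bottles stand upright, and yellow (400,150) is over the pocket beside the black end. Lower, release, rise.

Call:
step_arm(motion=[0, 2, 0, 0, 1, 0, 2.5, 0, 0, 1, 0, 2.5, 0, 0, 1, 0, 2, 0, 0, 1, 0, 1, 0, 0, 1, 0, 0.5, 0, 0, 1, 0, 0.3, 0, 0, 1, 0, 0.2, 0, 0, 1, 0, 0.2, 0, 0, 1, 0, 0.1, 0, 0, 1, 0, 0.1, 0, 0, 1, 0, 0.05, 0, 0, 1, 0, 0, 0, 0, 1, 0, 0, 0, 0, 0.3, 0, 0, 0, 0, 0, 0, 0, 0, 0, -0.3, 0, 0, 0, 0, -0.6, 0, 0, 0, 0, -0.9, 0, 0, 0, 0, -1, 0, 0, 0, 0, -1])

```text
time_s: 43.8
ee_pos: [0.4288, -0.1669, 0.0358]
eef_rot: [0.072, -0.072, -0.703, 0.703]
contact_force: [0.2, 0.2, -0.0]
opening: 1.0
```

Call:
step_arm(motion=[0, 0, 0, 0, -1, 0, -1, 0, 0, -1, 0, -2, 0, 0, -1, 0, -3, 0, 0, -1, 0, -4, 0, 0, -1, 0, -3, 0, 0, -1, 0, -1, 0, 0, -1, 0, 0, -3, 0, -1, 0, 0, -4, 0, -1, 0, 0, -4, 0, -1, 0, 0, -4, 0, -1, 0, 0, -3, 0, -1, 0, 0, 0, 0, -1, 0, 0, 0, 0, -1])

```text
time_s: 45.55
ee_pos: [0.4648, 0.0091, 0.1751]
eef_rot: [0.072, -0.072, -0.703, 0.704]
contact_force: [0.4, -0.6, -1.0]
opening: 1.001
```

```bash
python3 -c "
from h import *
from rig import bot
plan(P['yellow'],.2,-.204)
c=bot.capture('scene');w=np.nan_to_num(world(c),nan=-9)
h,s,v=cv2.split(cv2.cvtColor(c['frame'],cv2.COLOR_RGB2HSV));M=masks(c['frame']);M['green']=(s>100)&(h>48)&(h<80)
for k,m in M.items():
    q=m&(w[...,2]>.085)&(w[...,2]<.12)&(w[...,1]<0)&(w[...,1]>-.3)
    if q.sum(): print(k,q.sum(),np.median(w[q],0).round(4),((w[q].max(0)+w[q].min(0))/2).round(4),P[k])
cv2.imwrite('pics/p6.png',c['frame'][...,::-1])"
```

```text
t 45.55 p [0.4648 0.0091 0.1751] turn -0.0 shift cm after turn [ 0.03 -2.48 18.03] open 1.001 F [ 0.4 -0.6 -1. ] tilt [-0.001 -0.    -1.   ] j6 1.68
red 153 [ 0.6163 -0.1995  0.0974] [ 0.6156 -0.204   0.0934] (0.616, -0.2063)
yellow 121 [ 0.4318 -0.1598  0.0973] [ 0.4306 -0.163   0.093 ] (0.428, -0.1674)
green 144 [ 0.555  -0.1866  0.0977] [ 0.5547 -0.1917  0.0928] (0.5533, -0.1933)
blue 126 [ 0.4937 -0.1733  0.0975] [ 0.4923 -0.1774  0.0927] (0.4907, -0.1803)
```

View pics/p6.png

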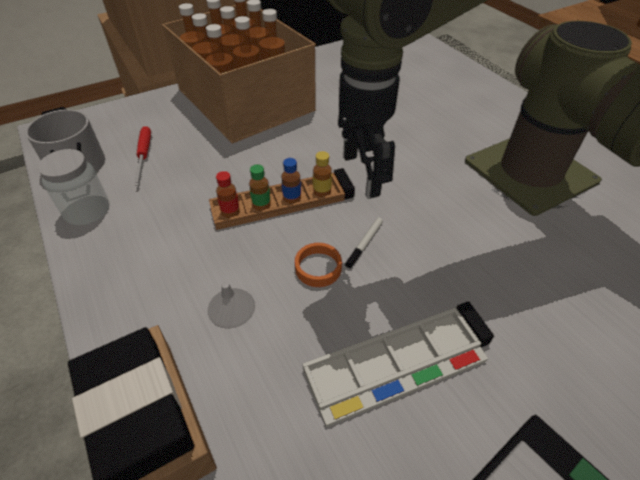

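All four bottles stand upright in the tray: yellow (322,175) beside the black end, then blue, green and red (226,195). The rack is empty and the gripper is clear.

```bash
python3 -c "
from rig import bot
print(bot.close_job())"
```

```text
the job is handed in; nothing more can be done
None
```

All four bottles are in the tasting tray in reverse order. From the tray's black end they run yellow, blue, green, red, and I handed the job in at about 46 s of the 112 s allowed.

- **Position:** in the final picture every bottle stands upright. Cap tops read 0.097–0.098 m, which matches a bottle standing on the pocket floor. Cap centres lie within about 5 mm of the planned pocket centres.
- **Clearance:** the rack is empty, and the open gripper was about 18 cm from the tray, touching nothing. Measured wrist forces stayed below about 2 N at every reading.
- **Disagreement:** the two cameras differed by 2–3 mm, so I averaged them; that is well inside the 10 mm of slack in each pocket. No check failed.

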